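# Draw out the vase's ware board

### The arm

A 6-joint arm with a two-finger parallel gripper is mounted at the origin on the work surface. World frame = base frame: x ahead of the robot, y to its left, z up, the work surface at z = 0. Lengths are in mm, angles in rad, forces in N, time in s.
With the tool pointing down it reaches from about 375 to 750 mm from the base axis. Payload 9 kg.
Tool frame: the origin (TCP) lies at the very end of the fingers, on their centre line; the grasp point (between the pads) lies 19 mm behind it; z points along the fingers, y is the direction in which the jaws open and shut (so a half turn about z gives the same grasp; the last joint's range is limited). The gripper opens to 85 mm and grips with 20 to 120 N. Pads are 22 mm wide; open, the fingers measure 114 mm over their backs; the gripper's body (76 mm by 85 mm) begins 54 mm behind the grasp point. The pads swing forward as they close: fully open they stand 13 mm farther back than shut.
Start: joints at [0.973, 0.104, 0.097, 1.564, 0, 1.353], TCP at [222.448, 557.274, 231.331] pointing down, gripper open.
Joint ranges: [-2.99, 2.99], [-0.84, 1.86], [-1.1, 1.16], [-1.84, 2.11], [-1.51, 1.56], [-3.14, 3.14]. Speed limits (rad/s): [2.22, 2.22, 2.57, 3.14, 3.14, 3.14].

### API

Orientations are given as a rotation vector (axis times angle).
In Python, from cell import arm gives the robot as it stands. The module is installed in compiled form; this text tells all that it offers.
- The arm moves only by the tool carry_out, never from a script. Its argument "motion" is a list of rows, each an object with "hand": the closure in counts, from 0 (fully open) to 255 (shut); "xyz": the shift along the tool's x, y, z in units of 40 mm (1.0 is 40 mm), a list of three; "turn": the turn about the tool's z in units of 6 degrees (1.0 is 6 degrees). A call has 1 to 8 rows; each row is the pose to reach, as a shift and turn from the pose measured when the call began, along the tool's axes at that moment; what a row does not reach only later rows make up. A row lasts 1/12 s, in which the tool goes at most 41.7 mm and 7.16 degrees, less where a joint would pass 70% of its speed; a pose out of reach is approached as far as the arm can. A call with a gripper value outside its range is refused whole. The fingers move at their own pace and stop on an object; "grip_force" is the grip in N (left out, the last holds). Time passes only in rows, so rows that repeat a pose let the fingers close. It gives the time, the measured TCP pose, the force and the opening at its end, in the units of the state.
- arm.observe(): the state, without advancing time (a new reading comes with each control period).
- arm.camera(name): name is "side" or "top"; returns (picture, depth): 420x560x3 uint8, red, green, blue; 420x560 float32, mm along the optical axis (not along the pixel's ray), 0 where there is no reading.
- arm.camera_model(name): a dict with "K" (3x3 intrinsics, pixels), "position" and "rotation" of the camera in the world. Camera axes: x right, y up, looking along -z (the intrinsics and any distortion apply to the point x, -y, -z); pixel columns grow to the right and rows downward; lengths in mm; the calibration is good to about 2 mm. A picture is of the moment at which its call begins. camera_model takes no time and is no camera call.
- arm.hand_in(): hands the job in, once; it reports no verdict.
The state is a dict: "time": time; "joints": joint angles; "dq": joint speeds; "effort": joint torques, N m; "tool_pos": TCP position; "tool_rot": TCP orientation; "force": force on the tool from outside, world axes, zero at the start; "torque": the same for the moment, N m; "grip_width": opening from 0.0 (shut) to 1.0 (fully open).
Only numpy, scipy, OpenCV 4.12 (cv2) and the standard library are available. Lean on these libraries where they do the work, as an engineer would, in place of code of your own. Each camera call takes 0.05 s, during which the arm holds its last target. There are 200 camera calls.

### The job

The potter wants the tall vase ready to take off the ware rack. First push the empty ware board that was left out fully home, then hook a fingertip behind the lip of the board that carries the tall vase and draw that board out to its stop, smoothly enough that the vase stays standing where it is on the board. Do not grip either lip between the fingers, do not touch the vase or the bowl, and leave the bowl's board and everything else on the bench as it is.

Things in the scene. Friction and masses are not known exactly. Their poses are not given: they have to be found in the camera images.
- empty_board (a joint): How far the empty ware board is drawn out of the rack, m: 0 = fully home, 0.100 = fully out at its stop. It starts drawn out. Stays where it is left; sliding it takes about 2 to 4 N.
- vase_board (a joint): How far the ware board under the tall vase is drawn out, m: 0 = fully home, 0.100 = fully out at its stop. It starts home or nearly so. Stays where it is left; sliding it takes about 2 to 4 N.
- bowl_board (a joint): The same for the ware board under the wide bowl, which is to be left as it is (home or nearly so).
- empty_lip (a point): Middle of the top inner edge of the upright lip at the front of the empty board; moves with it. x points into the rack (the board draws out along -x), y along the lip, z up. Lip 12 mm thick (outer face at x = -12 mm), 100 mm long, its top 78 mm above the table and 28 mm above the flat board behind it, which is bare for at least 75 mm behind the lip.
- empty_unit: The fixed runners of the empty board: two low rails 104 mm apart, tops 54 mm above the table (4 mm above the board's top). Origin: below the middle of the lip's thickness when the board is home, 20 mm above the table; x into the rack. Plywood board 100 mm wide, 240 mm long. The three stand side by side, 125 mm apart, in any order, and all face alike.
- vase_lip (a point): Middle of the top inner edge of the upright lip at the front of the vase board; moves with it. x points into the rack (the board draws out along -x), y along the lip, z up. Lip 12 mm thick (outer face at x = -12 mm), 100 mm long, its top 78 mm above the table and 28 mm above the flat board behind it, which is bare for at least 75 mm behind the lip.
- vase_unit: The fixed runners of the vase board: two low rails 104 mm apart, tops 54 mm above the table (4 mm above the board's top). Origin: below the middle of the lip's thickness when the board is home, 20 mm above the table; x into the rack. Plywood board 100 mm wide, 240 mm long. The three stand side by side, 125 mm apart, in any order, and all face alike.
- bowl_lip (a point): Middle of the top inner edge of the upright lip at the front of the bowl board; moves with it. x points into the rack (the board draws out along -x), y along the lip, z up. Lip 12 mm thick (outer face at x = -12 mm), 100 mm long, its top 78 mm above the table and 28 mm above the flat board behind it, which is bare for at least 75 mm behind the lip.
- bowl_unit: The fixed runners of the bowl board: two low rails 104 mm apart, tops 54 mm above the table (4 mm above the board's top). Origin: below the middle of the lip's thickness when the board is home, 20 mm above the table; x into the rack. Plywood board 100 mm wide, 240 mm long. The three stand side by side, 125 mm apart, in any order, and all face alike.
- vase: Tall narrow-necked vase of pale clay, 150 mm high, widest 76 mm, foot 60 mm across, about 0.45 kg; stands loose on its board 115 to 155 mm behind the lip. Origin: centre of its foot; z up its axis.
- bowl: Wide low bowl of the same clay, 84 mm across the rim, 50 mm high, loose on its board. Origin: centre of its foot; z up its axis.
- cup: Small white cup, 60 mm across, 60 mm high, standing on the table in front of the bowl's board, about 110 to 140 mm out. Origin: centre of its foot.
- mug: White mug, 76 mm across, 90 mm high, on the table left of the rack. Origin: centre of its foot.
- jar: Blue jar with white lid, 72 mm across, 100 mm high, on the table left of the rack. Origin: centre of its foot.
- brush_grip (a point): Handle of a brush lying on the table right of the rack.
- rolling_pin: Wooden rod, 40 mm thick, about 240 mm long, lying on the table right of the rack.
Mind the look-alikes: they are no part of the job. What is shaped like the bowl but pink or yellow is not meant. What is shaped like the vase but purple is not meant.

How it is judged:
By the outcome, as a careful person would: the job done as asked, in the order asked, and still so for the second after the job is handed in, with the robot touching nothing.
It also fails if it takes over 45 s, if anything falls off the work surface, if the arm or the gripper's body presses on something with over 40 N, if the wrist force passes 120 N, or if a joint passes its speed limit or range.

## Working session

There is one attempt and no reset: what is moved stays moved. The work goes in short steps, Python scripts to look and compute and a tool call to move; the robot and the scene stay as the last step left them, time stands still between calls to the robot, and variables do not carry over. Pictures are saved under pics/ and viewed, about 8 in all and at most 12, crops included, and the job is handed in when it is done.

Besides the shell and the picture viewer there is one more tool, called after ">>>" as a command line: name --argument value ..., lists and objects as JSON in quotes. carry_out: Moves the arm, as the interface text tells. Its arguments: {"type":"object","properties":{"motion":{"type":"array"},"grip_force":{"type":"number"}},"required":["motion"]}

```bash
mkdir -p pics
cat > h.py <<'E'
import numpy as np, cv2
from cell import arm
from scipy.spatial.transform import Rotation as R
def cloud(n):
    p,d=arm.camera(n); m=arm.camera_model(n); K=np.array(m["K"])
    v,u=np.mgrid[:420,:560]; x=(u-K[0,2])/K[0,0]*d; y=(v-K[1,2])/K[1,1]*d
    P=np.stack([x,-y,-d],-1)@np.array(m["rotation"]).reshape(3,3).T+np.array(m["position"])
    P[d==0]=np.nan
    return p,P
E
python3 - <<'E'
from h import *
print({k:np.round(v,3) for k,v in arm.observe().items()})
ims=[]
for n in("side","top"):
    m=arm.camera_model(n); print(m)
    p,P=cloud(n); np.savez(n+"0.npz",p=p,P=P); cv2.imwrite(f"pics/{n}0.png",p[:,:,::-1])
E
```

```text
{'time': np.float64(0.0), 'joints': array([ 0.973,  0.105,  0.096,  1.564, -0.   ,  1.353]), 'dq': array([ 0.001, -0.002, -0.001, -0.   ,  0.   ,  0.   ]), 'effort': array([-2.0000e-03, -5.5694e+01,  5.0364e+01,  1.7000e-02, -0.0000e+00,
       -0.0000e+00]), 'tool_pos': array([222.242, 556.967, 230.504]), 'tool_rot': array([-5.930e-01, -3.085e+00,  2.000e-03]), 'force': array([ 0.027, -0.196,  0.797]), 'torque': array([ 0.033, -0.016, -0.054]), 'grip_width': np.float64(1.001)}
{'K': array([[381.59810566,   0.        , 280.57518321],
       [  0.        , 381.59810566, 214.15232971],
       [  0.        ,   0.        ,   1.        ]]), 'position': array([327.71414769, 781.02103194, 535.65286957]), 'rotation': array([ 0.22874766, -1.43566337, -2.49840347])}Traceback (most recent call last):
  File "<stdin>", line 6, in <module>
  File "h.py", line 7, in cloud
    P=np.stack([x,-y,-d],-1)@np.array(m["rotation"]).reshape(3,3).T+np.array(m["position"])
                             ~~~~~~~~~~~~~~~~~~~~~~~~~~~~~~~^^^^^
ValueError: cannot reshape array of size 3 into shape (3,3)
```

Rotation is a rotation vector; fixing that.

```bash
sed -i 's/np.array(m\["rotation"\]).reshape(3,3).T/R.from_rotvec(m["rotation"]).as_matrix().T/' h.py
python3 - <<'E'
from h import *
for n in("side","top"):
    m=arm.camera_model(n); print(m.keys(),m["position"])
    p,P=cloud(n); np.savez(n+"0.npz",p=p,P=P); cv2.imwrite(f"pics/{n}0.png",p[:,:,::-1])
E
```

```text
dict_keys(['K', 'position', 'rotation']) [327.71414769 781.02103194 535.65286957]
dict_keys(['K', 'position', 'rotation']) [ 398.14116487    9.21288424 1407.78229982]
```

View pics/side0.png

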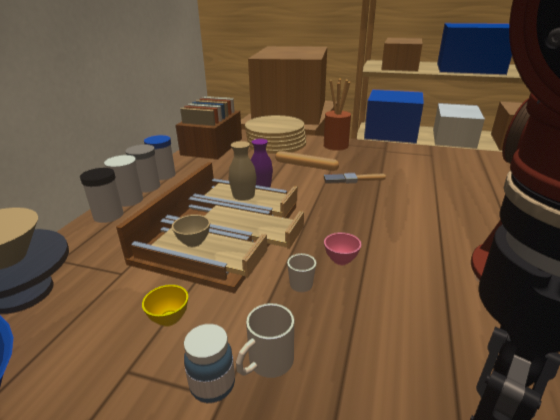

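View pics/top0.png

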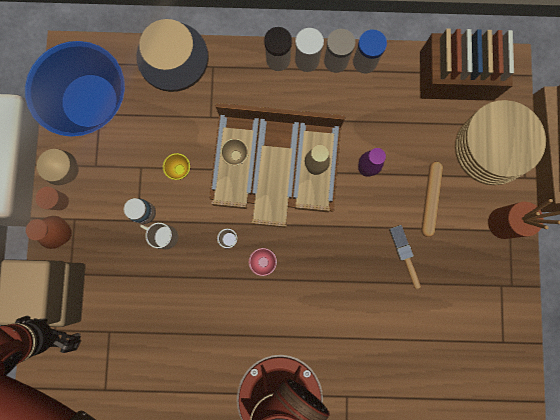

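The top view shows the bowl board on the left (lip about 230,205), the empty board in the middle, drawn out (lip about 269,222), and the vase board on the right (lip about 313,207). The pink bowl (263,262) and cup (228,239) stand in front. Next I'll measure the lips and the rack direction.

Run:
```python
from h import *
z=np.load("top0.npz");p,P=z["p"],z["P"]
v,u=np.mgrid[:420,:560]
print("table z",np.nanmedian(P[300:330,100:200,2]))
Z=P[...,2]
# columns along each board
for n,c in(("bowl",230),("empty",270),("vase",313)):
    for r in range(196,232,2): 
        if 60<Z[r,c]<90: print(n,r,np.round(P[r,c],0))
reg=(u>205)&(u<345)&(v>190)&(v<235)
m=(reg&(Z>66)&(Z<90)).astype(np.uint8)
k,l,s,ce=cv2.connectedComponentsWithStats(m)
for i in range(1,k):
    if s[i,4]>20:
        q=P[l==i]; r=cv2.minAreaRect(q[:,:2].astype(np.float32)); print(s[i],np.round(q.mean(0),1),r,np.round([q.min(0),q.max(0)],0).tolist())
for n,(a,b,c,d) in dict(vase=(305,330,140,178),bowl=(220,248,135,168),pink=(245,280,245,280),cup=(215,240,228,250),purple=(358,388,145,178)).items():
    s=P[c:d,a:b].reshape(-1,3); s=s[s[:,2]>(62 if n in("vase","bowl") else 15)]
    print(n,np.round(s.min(0)),np.round(s.max(0)))
z=np.load("side0.npz");p,P=z["p"],z["P"];Z=P[...,2]
print("side table",Z[330,400])
m=((Z>70)&(Z<86)&(P[...,0]>380)&(P[...,0]<620)&(abs(P[...,1])<250)).astype(np.uint8)
k,l,s,ce=cv2.connectedComponentsWithStats(m)
for i in range(1,k):
    if s[i,4]>20: q=P[l==i]; print("side",s[i],np.round(q.mean(0),1),cv2.minAreaRect(q[:,:2].astype(np.float32)))
```

```text
table z 0.17922051880918843
bowl 202 [581. 164.  83.]
bowl 204 [576. 164.  79.]
empty 222 [525.  43.  78.]
empty 224 [519.  43.  80.]
vase 206 [576. -83.  84.]
vase 208 [571. -84.  75.]
[212 200  35   8 152] [577.6 167.3  77.1] ((578.0635986328125, 166.7967071533203), (101.51038360595703, 12.805728912353516), 85.49823760986328) [[569.0, 117.0, 66.0], [588.0, 218.0, 84.0]]
[295 204  35   7 151] [574.3 -82.   77.6] ((574.8106689453125, -81.38117218017578), (102.13418579101562, 12.886385917663574), 86.50804901123047) [[566.0, -133.0, 66.0], [582.0, -30.0, 84.0]]
[252 219  35   8 147] [523.6  45.7  77.9] ((523.9552612304688, 45.91857147216797), (101.88314056396484, 12.781903266906738), 86.41079711914062) [[515.0, -5.0, 66.0], [533.0, 97.0, 86.0]]
vase [ 671. -127.   67.] [732. -55. 206.]
bowl [689. 116.  62.] [773. 195. 107.]
pink [368.  22.  15.] [449. 103.  57.]
cup [448. 141.  17.] [505. 198.  65.]
purple [ 680. -292.   16.] [ 747. -223.  158.]
side table -2.706129754352787
side [280 187  17  19 111] [573.5 -74.5  75. ] ((574.1922607421875, -78.4082260131836), (99.32014465332031, 12.667943000793457), 86.34683990478516)
side [285 211  19  25 153] [522.7  54.   75.2] ((523.236572265625, 49.12494659423828), (104.81587982177734, 12.331887245178223), 85.896728515625)
side [242 234  25  30 216] [576.5 174.   75.3] ((577.9406127929688, 169.90016174316406), (103.95317840576172, 14.306485176086426), 86.31456756591797)
```

Run:
```python
from h import *
z=np.load("top0.npz");p,P=z["p"],z["P"];Z=P[...,2];v,u=np.mgrid[:420,:560]
m=(u>214)&(u<347)&(v>100)&(v<128)&(Z>60)
q=P[m]; print("backwall",m.sum(),np.round([q.min(0),q.max(0)]),cv2.minAreaRect(q[:,:2].astype(np.float32)))
# rails: bluish grey pixels
hsv=cv2.cvtColor(p,cv2.COLOR_RGB2HSV); b=(p[...,2].astype(int)-p[...,0])
m=((b>8)&(u>205)&(u<345)&(v>110)&(v<212)).astype(np.uint8)
k,l,s,ce=cv2.connectedComponentsWithStats(m)
for i in range(1,k):
    if s[i,4]>60:
        q=P[l==i]; q=q[abs(q[:,2]-52)<12]; vx,vy,x0,y0=cv2.fitLine(q[:,:2].astype(np.float32),cv2.DIST_HUBER,0,.01,.01).ravel()
        print("rail",s[i],np.round(np.degrees(np.arctan2(vy/vx,1)),2),np.round([x0,y0]),np.round([q[:,0].min(),q[:,0].max()]),np.median(q[:,2]))
```

```text
backwall 1198 [[ 824. -171.   60.]
 [ 878.  217.  112.]] ((847.964599609375, 22.727081298828125), (388.732666015625, 51.406829833984375), 88.47628021240234)
rail [212 115  15  74 231] -4.45 [743. 210.] [626. 857.] 56.29075277084826
rail [247 119  11  73 224] -4.23 [732. 105.] [621. 848.] 56.284529218157786
rail [253 119  13  74 249] -4.71 [737.  85.] [618. 848.] 56.10335279897174
rail [288 122  11  75 255] -4.05 [724. -20.] [608. 841.] 56.04412664255756
rail [294 123  12  74 202] -4.26 [726. -39.] [609. 840.] 56.38140625836775
rail [329 126  10  75 240] -4.22 [ 715. -145.] [599. 833.] 56.04975976201035
```

>>> carry_out --motion '[{"hand":255,"xyz":[0,0,0],"turn":-1},{"hand":255,"xyz":[0,0,0],"turn":-2},{"hand":255,"xyz":[0,0,0],"turn":-3},{"hand":255,"xyz":[0,0,0],"turn":-3},{"hand":255,"xyz":[0,0,0],"turn":-3},{"hand":255,"xyz":[0,0,0],"turn":-3}]'

```text
time: 0.65
tool_pos: [222.2, 557.0, 230.5]
tool_rot: [-0.108, -3.139, 0.002]
force: [0.0, 0.2, 0.1]
grip_width: 0.145
```

>>> carry_out --motion '[{"hand":255,"xyz":[-0.5,-0.8,0],"turn":0},{"hand":255,"xyz":[-1,-1.6,0],"turn":0},{"hand":255,"xyz":[-1.5,-2.4,0],"turn":0},{"hand":255,"xyz":[-2,-3.2,0],"turn":0},{"hand":255,"xyz":[-2.5,-4,0],"turn":0},{"hand":255,"xyz":[-3,-4.8,0],"turn":0},{"hand":255,"xyz":[-3.5,-5.6,0],"turn":0},{"hand":255,"xyz":[-3.8,-6.2,0],"turn":0}]'

```text
time: 1.32
tool_pos: [357.9, 296.8, 230.8]
tool_rot: [0.114, 3.139, -0.002]
force: [-0.3, 0.5, 0.5]
grip_width: 0.001
```

>>> carry_out --motion '[{"hand":255,"xyz":[-0.5,-0.8,0],"turn":0},{"hand":255,"xyz":[-1,-1.6,0],"turn":0},{"hand":255,"xyz":[-1.5,-2.4,0],"turn":0},{"hand":255,"xyz":[-2,-3.2,0],"turn":0},{"hand":255,"xyz":[-2.5,-4,0],"turn":0},{"hand":255,"xyz":[-3,-4.8,0],"turn":0},{"hand":255,"xyz":[-3.5,-5.6,0],"turn":0},{"hand":255,"xyz":[-3.74,-5.95,0],"turn":0}]'

```text
time: 1.98
tool_pos: [491.1, 44.8, 230.9]
tool_rot: [0.123, 3.139, -0.003]
force: [0.3, 0.3, -0.2]
grip_width: 0.001
```

>>> carry_out --motion '[{"hand":255,"xyz":[0,0,0.7],"turn":0},{"hand":255,"xyz":[0,0,1.5],"turn":0},{"hand":255,"xyz":[0,0,2.3],"turn":0},{"hand":255,"xyz":[0,0,3.1],"turn":0},{"hand":255,"xyz":[0,0,3.8],"turn":0},{"hand":255,"xyz":[0,0,4.15],"turn":0},{"hand":255,"xyz":[0,0,4.15],"turn":0}]'

```text
time: 2.57
tool_pos: [488.6, 44.8, 61.2]
tool_rot: [-0.127, -3.134, 0.002]
force: [-0.5, -0.3, -0.4]
grip_width: -0.001
```

Run:
```python
from h import *
p,P=cloud("side"); cv2.imwrite("pics/side1.png",cv2.resize(p[130:300,120:400,::-1],None,fx=2.5,fy=2.5))
```

```text
(no output)
```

View pics/side1.png

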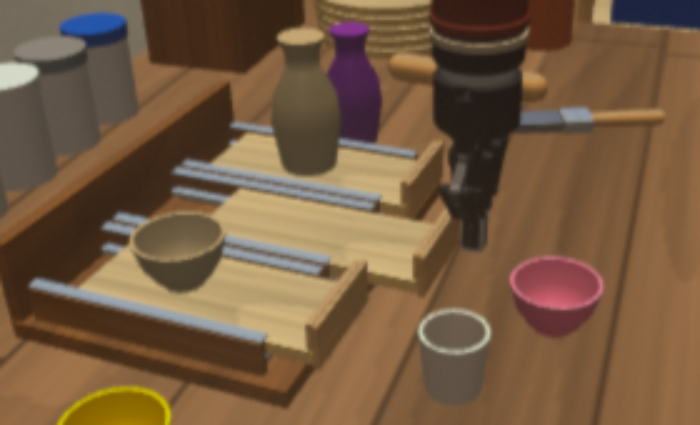

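The shut fingertips (470,240 in the crop) stand just in front of the empty board's lip, clear of the cup and the pink bowl. I'll push now.

>>> carry_out --motion '[{"hand":255,"xyz":[-0.15,0,0],"turn":0},{"hand":255,"xyz":[-0.3,0,0],"turn":0},{"hand":255,"xyz":[-0.45,0,0],"turn":0},{"hand":255,"xyz":[-0.6,0,0],"turn":0},{"hand":255,"xyz":[-0.75,0,0],"turn":0},{"hand":255,"xyz":[-0.9,0,0],"turn":0},{"hand":255,"xyz":[-1.05,0,0],"turn":0},{"hand":255,"xyz":[-1.2,0,0],"turn":0}]'

```text
time: 3.28
tool_pos: [538.4, 40.8, 63.5]
tool_rot: [-0.126, -3.137, 0.003]
force: [-1.9, 0.5, 2.6]
grip_width: 0.003
```

>>> carry_out --motion '[{"hand":255,"xyz":[-0.1,0,0],"turn":0},{"hand":255,"xyz":[-0.2,0,0],"turn":0},{"hand":255,"xyz":[-0.3,0,0],"turn":0},{"hand":255,"xyz":[-0.4,0,0],"turn":0},{"hand":255,"xyz":[-0.5,0,0],"turn":0}]'

```text
time: 3.7
tool_pos: [558.6, 39.3, 63.3]
tool_rot: [-0.126, -3.136, 0.002]
force: [-2.3, 1.5, 1.0]
grip_width: -0.001
```

>>> carry_out --motion '[{"hand":255,"xyz":[-0.07,0,0],"turn":0},{"hand":255,"xyz":[-0.14,0,0],"turn":0},{"hand":255,"xyz":[-0.2,0,0],"turn":0}]'

```text
time: 3.95
tool_pos: [566.8, 38.7, 63.3]
tool_rot: [-0.126, -3.136, 0.002]
force: [-2.0, 0.7, 0.9]
grip_width: 0.003
```

>>> carry_out --motion '[{"hand":255,"xyz":[-0.05,0,0],"turn":0},{"hand":255,"xyz":[-0.1,0,0],"turn":0}]'

```text
time: 4.12
tool_pos: [568.4, 38.6, 63.1]
tool_rot: [-0.126, -3.131, 0.002]
force: [-24.1, 1.5, 16.8]
grip_width: -0.005
```

>>> carry_out --motion '[{"hand":255,"xyz":[-0.05,0,0],"turn":0},{"hand":255,"xyz":[-0.1,0,0],"turn":0}]'

```text
time: 4.28
tool_pos: [568.4, 38.6, 62.9]
tool_rot: [-0.125, -3.122, 0.003]
force: [-33.0, 1.3, 23.1]
grip_width: -0.003
```

The board hit its hard stop with 33 N on the wrist, so it is home. I'll back off, lift, and move over to behind the vase lip.

>>> carry_out --motion '[{"hand":255,"xyz":[0.2,0,0],"turn":0},{"hand":255,"xyz":[0.6,0,0],"turn":0},{"hand":255,"xyz":[0.8,0,-0.3],"turn":0},{"hand":255,"xyz":[0.8,0,-1],"turn":0},{"hand":255,"xyz":[0.8,0,-1.8],"turn":0},{"hand":255,"xyz":[0.8,0,-2.2],"turn":0},{"hand":255,"xyz":[0.8,0,-2.2],"turn":0}]'

```text
time: 4.87
tool_pos: [540.6, 40.7, 156.1]
tool_rot: [-0.125, -3.13, 0.005]
force: [0.6, -0.1, 0.2]
grip_width: 0.003
```

>>> carry_out --motion '[{"hand":255,"xyz":[0,-0.7,0],"turn":0},{"hand":255,"xyz":[-0.2,-1.5,0],"turn":0},{"hand":255,"xyz":[-0.7,-2.3,0],"turn":0},{"hand":255,"xyz":[-1.2,-2.9,0],"turn":0},{"hand":255,"xyz":[-1.65,-2.98,0],"turn":0},{"hand":255,"xyz":[-1.65,-2.98,0],"turn":0},{"hand":255,"xyz":[-1.65,-2.98,0],"turn":0}]'

```text
time: 5.45
tool_pos: [597.0, -83.9, 154.8]
tool_rot: [-0.127, -3.128, 0.004]
force: [0.3, 0.5, -0.7]
grip_width: -0.0
```

Run:
```python
from h import *
p,P=cloud("side"); cv2.imwrite("pics/side2.png",cv2.resize(p[130:300,120:400,::-1],None,fx=2.5,fy=2.5))
Z=P[...,2]
e=np.array([.9972,-.075]);f=np.array([.075,.9972])
S=P[...,:2]@e;T=P[...,:2]@f
for t in(-38,86,208):
  for w in(-35,35):
    m=(abs(T-t-w)<12)&(Z>68)&(Z<82)&(S>530)&(S<600); print(t,w,m.sum(),np.round(np.nanpercentile(S[m],[5,50,95]),1) if m.any() else 0)
o=arm.observe();q=o["tool_pos"];print(q,q[:2]@e,q[:2]@f)
```

```text
-38 -35 25 [572.8 576.2 583.8]
-38 35 29 [572.2 577.2 583. ]
86 -35 32 [574.8 577.6 585.3]
86 35 39 [574.5 578.8 585.4]
208 -35 46 [557.3 560.8 567.9]
208 35 61 [556.9 561.  568.3]
[596.53475227 -83.26508916 155.0837165 ] 601.1093366486921 -38.29184049153606
```

View pics/side2.png

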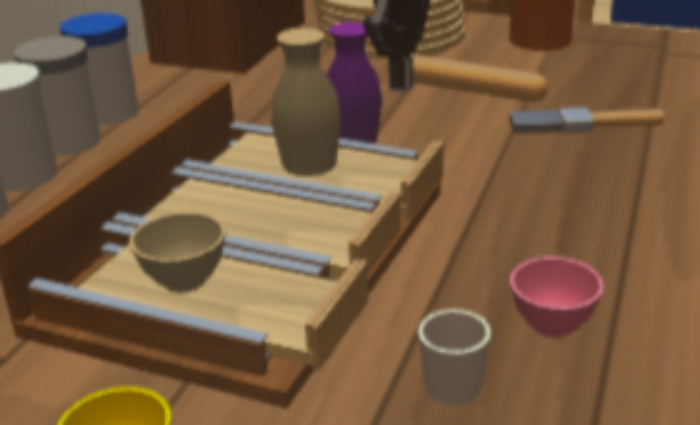

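The empty board's lip now sits level with the vase board's, and the fingertips hang just behind the vase lip with clear space to the vase. I'll descend behind the lip.

>>> carry_out --motion '[{"hand":255,"xyz":[-0.08,0,0.5],"turn":0},{"hand":255,"xyz":[-0.08,0,1],"turn":0},{"hand":255,"xyz":[-0.08,0,1.5],"turn":0},{"hand":255,"xyz":[-0.08,0,1.9],"turn":0},{"hand":255,"xyz":[-0.08,0,2.2],"turn":0},{"hand":255,"xyz":[-0.08,0,2.3],"turn":0},{"hand":255,"xyz":[-0.08,0,2.3],"turn":0}]'

```text
time: 6.08
tool_pos: [597.9, -83.0, 62.2]
tool_rot: [-0.124, -3.127, 0.004]
force: [-0.6, 0.5, 0.4]
grip_width: -0.001
```

>>> carry_out --motion '[{"hand":255,"xyz":[0.04,0,0],"turn":0},{"hand":255,"xyz":[0.08,0,0],"turn":0},{"hand":255,"xyz":[0.12,0,0],"turn":0},{"hand":255,"xyz":[0.16,0,0],"turn":0},{"hand":255,"xyz":[0.2,0,0],"turn":0},{"hand":255,"xyz":[0.24,0,0],"turn":0},{"hand":255,"xyz":[0.28,0,0],"turn":0},{"hand":255,"xyz":[0.32,0,0],"turn":0}]'

```text
time: 6.75
tool_pos: [585.4, -82.2, 62.8]
tool_rot: [-0.125, -3.128, 0.004]
force: [1.8, -0.2, 0.9]
grip_width: -0.0
```

>>> carry_out --motion '[{"hand":255,"xyz":[0.05,0,0],"turn":0},{"hand":255,"xyz":[0.1,0,0],"turn":0},{"hand":255,"xyz":[0.15,0,0],"turn":0},{"hand":255,"xyz":[0.2,0,0],"turn":0},{"hand":255,"xyz":[0.25,0,0],"turn":0},{"hand":255,"xyz":[0.3,0,0],"turn":0},{"hand":255,"xyz":[0.35,0,0],"turn":0},{"hand":255,"xyz":[0.4,0,0],"turn":0}]'

```text
time: 7.42
tool_pos: [569.1, -81.0, 62.8]
tool_rot: [-0.125, -3.128, 0.004]
force: [2.0, -0.4, 0.1]
grip_width: -0.005
```

Run:
```python
from h import *
p,P=cloud("side"); cv2.imwrite("pics/side3.png",cv2.resize(p[130:300,120:400,::-1],None,fx=2.5,fy=2.5))
```

```text
(no output)
```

View pics/side3.png

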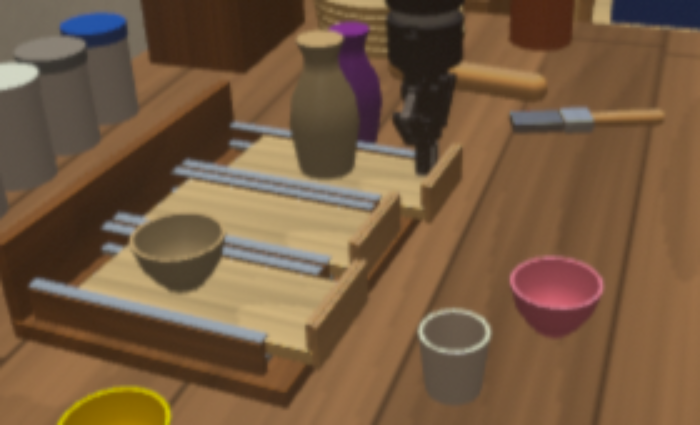

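The fingertip is hooked behind the vase lip. The board is moving and the vase is upright and riding with it. I'll continue to the stop.

>>> carry_out --motion '[{"hand":255,"xyz":[0.06,0,0],"turn":0},{"hand":255,"xyz":[0.13,0,0],"turn":0},{"hand":255,"xyz":[0.2,0,0],"turn":0},{"hand":255,"xyz":[0.27,0,0],"turn":0},{"hand":255,"xyz":[0.34,0,0],"turn":0},{"hand":255,"xyz":[0.41,0,0],"turn":0},{"hand":255,"xyz":[0.48,0,0],"turn":0},{"hand":255,"xyz":[0.54,0,0],"turn":0}]'

```text
time: 8.13
tool_pos: [546.9, -79.1, 63.1]
tool_rot: [-0.125, -3.127, 0.004]
force: [1.4, -1.4, -1.7]
grip_width: 0.0
```

>>> carry_out --motion '[{"hand":255,"xyz":[0.06,0,0],"turn":0},{"hand":255,"xyz":[0.13,0,0],"turn":0},{"hand":255,"xyz":[0.2,0,0],"turn":0},{"hand":255,"xyz":[0.27,0,0],"turn":0},{"hand":255,"xyz":[0.34,0,0],"turn":0},{"hand":255,"xyz":[0.41,0,0],"turn":0},{"hand":255,"xyz":[0.48,0,0],"turn":0},{"hand":255,"xyz":[0.54,0,0],"turn":0}]'

```text
time: 8.8
tool_pos: [525.0, -77.3, 63.3]
tool_rot: [-0.124, -3.127, 0.004]
force: [2.6, -0.9, -1.0]
grip_width: -0.001
```

>>> carry_out --motion '[{"hand":255,"xyz":[0.05,0,0],"turn":0},{"hand":255,"xyz":[0.1,0,0],"turn":0},{"hand":255,"xyz":[0.15,0,0],"turn":0},{"hand":255,"xyz":[0.2,0,0],"turn":0},{"hand":255,"xyz":[0.25,0,0],"turn":0},{"hand":255,"xyz":[0.3,0,0],"turn":0},{"hand":255,"xyz":[0.35,0,0],"turn":0},{"hand":255,"xyz":[0.4,0,0],"turn":0}]'

```text
time: 9.47
tool_pos: [508.9, -76.0, 63.5]
tool_rot: [-0.124, -3.127, 0.004]
force: [2.0, -0.5, -2.3]
grip_width: 0.002
```

Slowing down for the stop.

>>> carry_out --motion '[{"hand":255,"xyz":[0.03,0,0],"turn":0},{"hand":255,"xyz":[0.06,0,0],"turn":0},{"hand":255,"xyz":[0.09,0,0],"turn":0},{"hand":255,"xyz":[0.12,0,0],"turn":0},{"hand":255,"xyz":[0.15,0,0],"turn":0},{"hand":255,"xyz":[0.18,0,0],"turn":0},{"hand":255,"xyz":[0.21,0,0],"turn":0},{"hand":255,"xyz":[0.24,0,0],"turn":0}]'

```text
time: 10.13
tool_pos: [499.2, -75.2, 63.6]
tool_rot: [-0.124, -3.127, 0.004]
force: [2.3, -0.6, -0.8]
grip_width: 0.002
```

>>> carry_out --motion '[{"hand":255,"xyz":[0.03,0,0],"turn":0},{"hand":255,"xyz":[0.06,0,0],"turn":0},{"hand":255,"xyz":[0.09,0,0],"turn":0},{"hand":255,"xyz":[0.12,0,0],"turn":0}]'

```text
time: 10.47
tool_pos: [494.3, -74.8, 63.7]
tool_rot: [-0.124, -3.127, 0.004]
force: [1.7, -0.9, -1.6]
grip_width: 0.008
```

>>> carry_out --motion '[{"hand":255,"xyz":[0.03,0,0],"turn":0},{"hand":255,"xyz":[0.06,0,0],"turn":0},{"hand":255,"xyz":[0.09,0,0],"turn":0}]'

```text
time: 10.72
tool_pos: [493.7, -74.8, 63.9]
tool_rot: [-0.124, -3.134, 0.003]
force: [24.0, -1.4, -17.9]
grip_width: 0.001
```

>>> carry_out --motion '[{"hand":255,"xyz":[0.03,0,0],"turn":0},{"hand":255,"xyz":[0.06,0,0],"turn":0},{"hand":255,"xyz":[0.09,0,0],"turn":0}]'

```text
time: 10.97
tool_pos: [493.7, -74.8, 64.3]
tool_rot: [0.124, 3.136, -0.003]
force: [27.3, -0.8, -19.4]
grip_width: -0.0
```

The board is at its stop (27 N). I'll ease the fingertip off the lip, then lift straight up.

>>> carry_out --motion '[{"hand":255,"xyz":[-0.08,0,0],"turn":0},{"hand":255,"xyz":[-0.2,0,0],"turn":0},{"hand":255,"xyz":[-0.2,0,0],"turn":0},{"hand":255,"xyz":[-0.2,0,-0.5],"turn":0},{"hand":255,"xyz":[-0.2,0,-1.2],"turn":0},{"hand":255,"xyz":[-0.2,0,-2],"turn":0},{"hand":255,"xyz":[-0.2,0,-2.8],"turn":0},{"hand":255,"xyz":[-0.2,0,-3.6],"turn":0}]'

```text
time: 11.63
tool_pos: [500.4, -74.9, 209.6]
tool_rot: [0.124, 3.137, -0.002]
force: [1.0, -0.2, -0.3]
grip_width: 0.004
```

>>> carry_out --motion '[{"hand":255,"xyz":[0.5,0,-0.5],"turn":0},{"hand":255,"xyz":[1,0,-1],"turn":0},{"hand":255,"xyz":[1.5,0,-1],"turn":0},{"hand":255,"xyz":[1.8,0,-1],"turn":0},{"hand":255,"xyz":[1.8,0,-1],"turn":0},{"hand":255,"xyz":[1.8,0,-1],"turn":0}]'

```text
time: 12.13
tool_pos: [428.4, -69.3, 249.6]
tool_rot: [0.125, 3.137, -0.003]
force: [-0.7, 1.0, -0.1]
grip_width: 0.002
```

Run:
```python
from h import *
p,P=cloud("side"); cv2.imwrite("pics/side4.png",cv2.resize(p[130:300,120:400,::-1],None,fx=2.5,fy=2.5))
Z=P[...,2]
e=np.array([.9972,-.075]);f=np.array([.075,.9972])
S=P[...,:2]@e;T=P[...,:2]@f
for t in(-38,86,208):
  for w in(-35,35):
    m=(abs(T-t-w)<12)&(Z>68)&(Z<82)&(S>430)&(S<600); print(t,w,m.sum(),np.round(np.nanpercentile(S[m],[5,50,95]),1) if m.any() else 0)
P0=np.load("side0.npz")["P"]
for Q in(P0,P):   # vase neck/top
    s=Q[...,:2]@e;t=Q[...,:2]@f; m=(Q[...,2]>185)&(Q[...,2]<215)&(abs(t+38)<50)&(s>540)&(s<760); print("vase top",m.sum(),s[m].mean(),t[m].mean(),Q[m][:,2].max())
o=arm.observe();print(o["force"],o["tool_pos"])
```

```text
-38 -35 25 [475.2 478.6 486.4]
-38 35 50 [475.3 485.3 599.1]
86 -35 33 [574.5 577.6 584.7]
86 35 38 [574.6 578.7 585.9]
208 -35 44 [557.2 560.3 567.6]
208 35 59 [557.  560.6 568.2]
vase top 159 708.8027686892067 -28.895794124434325 199.71612903890627
vase top 174 611.964249092846 -29.206897702830894 199.65783542377108
[ 0.0087797  -0.07102757  0.22020238] [428.71438935 -69.2353502  249.3324495 ]
```

View pics/side4.png

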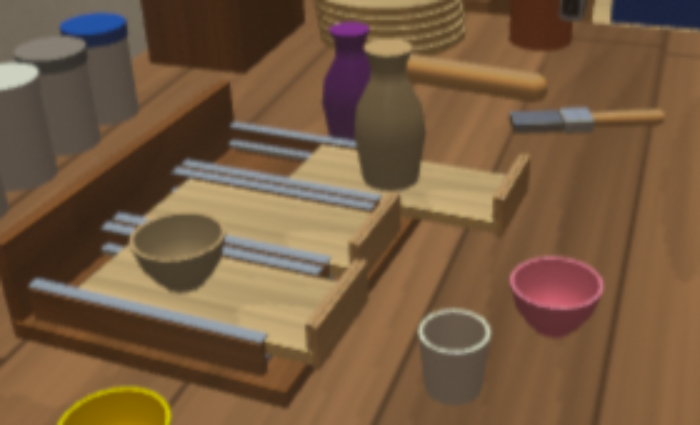

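The vase board is out and the vase is standing. It moved 96.8 mm while the lip moved 97.5 mm. The empty board is home, the bowl board hasn't moved, and the arm is clear.

```bash
python3 -c "
from cell import arm
print(arm.hand_in())"
```

```text
the job is handed in; nothing more can be done
None
```

The job is done and handed in after about 12 s of robot time. With the fingers shut, I pushed the empty board home until it hit its stop (33 N). I then hooked the fingertip behind the vase board's lip and drew it out slowly to its stop (27 N), without gripping either lip.

**Last checks, from the side camera:**
- **Empty board:** its lip stayed at its home position after the push.
- **Vase board:** its lip moved about 97.5 mm. It started about 2 mm out, so that fits the 100 mm travel.
- **Vase:** it is upright at its original height and moved about 97 mm with the board, so it shifted less than 1 mm on it.
- **Bowl board:** it sits about 15 mm out of line with the empty board's home position. It was like that at the start, and I left it there.
- **Everything else:** the bowl, cup and other things in view look unmoved, and the arm is clear with no force on it.

No check failed or disagreed. I did not take a final top-camera picture, so the mug and jar, which are outside the final crop, were not rechecked; the arm passed well above that area.

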